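# Hang the pen trough on its two pegs and lay the white marker in it

## Robot

A 6-joint arm with a two-finger parallel gripper is mounted at the origin on a cart in front of the work surface, level with it; the furniture and walls round the work are solid. World frame = base frame: x ahead of the robot, y to its left, z up, the work surface at z = 0. Lengths are in mm, angles in rad, forces in N, time in s.
With the tool pointing down it reaches from about 250 to 775 mm from the base axis. Payload 4 kg.
Tool frame: the origin (TCP) lies midway between the tips of the shut fingers; the grasp point (between the pads) lies 19 mm behind it (bot.grip_depth is the distance from the TCP to the grasp point, in mm); z points along the fingers, y is the line along which they close (so a half turn about z gives the same grasp; the last joint's range is limited). The gripper opens to 85 mm and grips with 20 to 120 N. Pads are 22 mm wide; open, the fingers measure 114 mm over their backs; the gripper's body (76 mm by 85 mm) begins 54 mm behind the grasp point. The pads swing forward as they close: fully open they stand 13 mm farther back than shut.
Start: joints at [1.175, 0.087, 1.371, -0, 1.684, -0.103], TCP at [158.758, 526.606, 231.341] pointing down, gripper open.
Joint ranges: [-3.1, 3.1], [-0.76, 2.03], [0.27, 2.55], [-1.08, 4.22], [0.17, 2.65], [-2.57, 2.57]. Speed limits (rad/s): [2.79, 2.79, 3.14, 3.14, 3.14, 3.14].

## Interface

Orientations are given as [roll, pitch, yaw] about the fixed x, y, z axes, in that order (R = Rz(yaw) Ry(pitch) Rx(roll)).
In Python, from plant import telemetry, eyes, ticket, bot gives the robot as it stands.
- The arm moves only by the tool servo_tool, never from a script. Its argument "steps" is a list of rows, each an object of numbers: "tx", "ty", "tz": the shift along the tool's x, y, z as a fraction of full scale; "ax", "ay", "az": the turn, a rotation vector about the tool's x, y, z as a fraction of full scale. A call has 1 to 20 rows; each row is the pose to reach, as a shift and turn from the pose commanded when the call began, along the tool's axes at that moment, turning the shorter way round; what a row does not reach only later rows make up. Full scale, the value 1, is 15 cm for a shift and pi rad for a turn. A row lasts 1/10 s, in which the tool goes at most 50 mm and 8.59 degrees, less where a joint would pass 70% of its speed; a pose out of reach is approached as far as the arm can. A call with a number of a shift or a turn outside -1 to 1 is refused whole. A call with a gripper value outside its range is refused whole. "hand" is the finger opening in mm, from 0 to 85.4, set as the call begins (left out, the last holds). The fingers move at their own pace and stop on an object; "newtons" is the grip in N (left out, the last holds). Time passes only in rows, so rows that repeat a pose let the fingers close. It gives the time, the measured TCP pose, the force, the opening and the grip force at its end, in the units of the state.
- telemetry.observe(): the state, without advancing time (a new reading comes with each control period).
- eyes.grab_frame(name): name is "scene" or "top" or "wrist"; returns the picture (480x640x3 uint8, red, green, blue); there is no depth.
- eyes.camera_info(name): a dict with "camera_matrix" (3x3 intrinsics, pixels), "dist_coeffs" ([k1, k2, p1, p2, k3] as OpenCV has them; the pictures are not rectified), "extrinsics" (4x4, takes a point from world to camera coordinates). Camera axes: x right, y down, z forward; pixel columns grow to the right and rows downward; lengths in mm; the calibration is good to about 2 mm. A picture is of the moment at which its call begins: read the wrist's pose just before it. camera_info takes no time and is no camera call; for the wrist camera it gives the pose at the moment of the call.
- ticket.close_job(): hands the job in; it is judged then, once.
The state is a dict: "time": time; "joints": joint angles; "joint_velocities": joint speeds; "joint_efforts": joint torques, N m; "ee_pos": TCP position; "tcp_rot": TCP orientation; "ft_force": force on the tool from outside, world axes, zero at the start; "wrist_torque": the same for the moment, N m; "finger_gap": opening from 0.0 (shut) to 1.0 (fully open); "grasp_force": force on a finger pad.
Only numpy, scipy, OpenCV 4.12 (cv2) and the standard library are available. Lean on these libraries where they do the work, as an engineer would, in place of code of your own. Each camera call takes 0.05 s, during which the arm holds its last target. There are 200 camera calls.

## Task

Hang the bent aluminium plate on the two pegs of the sloped white stand, both holes over their pegs, its lip at the low edge, and its back flat against the board. Then put the white marker into the V that the plate and its lip now form, so that it lies down in the fold, along it and about midway. Leave the black-and-red marker and the small white bottle alone.

Things in the scene. Friction and masses are not known exactly. Their poses are not given: they have to be found in the camera images.
- stand: White sloped board, 150 mm along the slope x 180 wide, on legs on a dark base of 140 x 180; screwed down. Origin: centre of the base's underside. At yaw 0: x level, away from the robot, to the board's high edge; y left; z up. The face is tilted 30 degrees from level, facing up and to -x; its centre is 78 mm above the origin. Two steel pegs stand square out of the face near the high edge.
- peg_left (a point): Root of the peg at +y: its axis at the board's face, 45 mm up the slope from the centre of the face and 55 mm to +y. Both pegs are 10 mm in diameter and stand 31 mm out of the face, the last 10 mm tapering to 4.4 mm. Axes as stand (not tilted).
- peg_right (a point): Root of the peg at -y, 110 mm from the other. Axes as stand (not tilted).
- trough: Bent aluminium plate, 120 (x) x 150 (y) x 6 mm thick, loose, 0.2 kg, lying flat at the start. Origin: centre of its underside; z square to it, to the side with lip and grip. Along the -x edge a lip 6 mm thick rises square to z = 32 mm. Orange grip rib, 12 (x) x 50 (y) mm, centred at x = +40, y = 0, top at z = 38 mm. Hung properly, its y is along the stand's y, its z square to the board.
- hole_left (a point): Centre of the hole at +y (x = +40, y = +55 mm of the plate), on the underside; 15 mm diameter, right through. Goes over peg_left. Axes as trough.
- hole_right (a point): Centre of the hole at -y (x = +40, y = -55 mm), on the underside; 15 mm diameter. Goes over peg_right. Axes as trough.
- trough_fold (a point): Middle of the fold: the inner corner of plate and lip, at x = -54, z = 6 mm of the plate; the fold runs along the plate's y. Axes as trough.
- trough_grip (a point): Point in the orange rib, 8 mm below its top, on its centre line.
- marker_white: White marker pen with a black band, 10 mm thick round barrel, 118 mm long along its y; origin at the middle of its underside as it lies on the worktop at the start. Loose.
- marker_red: Black marker pen with red bands, 128 mm long; to be left alone.
- bottle: Small white bottle with a red cap, 52 mm in diameter, 106 mm high, loose, standing at the right; origin at the centre of its underside. To be left alone.

How it is judged:
By the outcome, as a careful person would: the job done as asked, in the order asked, and still so for the second after the job is handed in, with the robot touching nothing.
It also fails if it takes over 61 s, if anything falls off the work surface, if the arm or the gripper's body presses on something with over 40 N, if the wrist force passes 120 N, or if a joint passes its speed limit or range.

## Working session

There is one attempt and no reset: what is moved stays moved. The work goes in short steps, Python scripts to look and compute and a tool call to move; the robot and the scene stay as the last step left them, time stands still between calls to the robot, and variables do not carry over. Pictures are saved under pics/ and viewed, at most 10 in all, crops included, and the job is handed in when it is done.

Besides the shell and the picture viewer there is one more tool, called after "Call:" by a JSON object that holds its "api" and its "payload", one argument or row to a line. servo_tool: Moves the arm, as the interface text tells. Its arguments: {"type":"object","properties":{"steps":{"type":"array","items":{"type":"object","properties":{"tx":{"type":"number","minimum":-1,"maximum":1},"ty":{"type":"number","minimum":-1,"maximum":1},"tz":{"type":"number","minimum":-1,"maximum":1},"ax":{"type":"number","minimum":-1,"maximum":1},"ay":{"type":"number","minimum":-1,"maximum":1},"az":{"type":"number","minimum":-1,"maximum":1}}}},"hand":{"type":"number"},"newtons":{"type":"number"}},"required":["steps"]}

```bash
ls; mkdir -p pics; python3 - <<'E'
from plant import telemetry, eyes, ticket, bot
import cv2, numpy as np
print(telemetry.observe())
for n in ("scene","top"):
    im=eyes.grab_frame(n); cv2.imwrite(f"pics/{n}0.png",im[:,:,::-1])
    ci=eyes.camera_info(n); print(n,np.round(ci["camera_matrix"],1).tolist(),np.round(ci["dist_coeffs"],4),np.round(ci["extrinsics"],3).tolist())
E
```

```text
pics
{'time': 0.0, 'joints': array([ 1.17491314e+00,  8.79728195e-02,  1.37228286e+00,  4.20867017e-06,
        1.68355341e+00, -1.03108750e-01]), 'joint_velocities': array([-0.00051124,  0.00143849,  0.00089473,  0.0009167 ,  0.00065242,
       -0.00057185]), 'joint_efforts': array([ 8.32556325e-04, -3.51861513e+01, -3.13276362e+01, -1.53486699e-04,
        1.08351107e-02,  9.58502568e-06]), 'ee_pos': array([158.55313979, 526.13901708, 230.11484324]), 'tcp_rot': array([-3.13938842e+00, -2.32290247e-04,  2.84881843e+00]), 'ft_force': array([ 0.6820324 , -0.69431246, -0.60944901]), 'wrist_torque': array([ 0.03304097, -0.02367804,  0.0040258 ]), 'grasp_force': 0.0, 'finger_gap': 1.0011343475330505}
scene [[606.1, 0.0, 315.5], [0.0, 606.1, 239.3], [0.0, 0.0, 1.0]] [0.0154 0.     0.     0.     0.    ] [[-0.878, -0.478, 0.018, 387.195], [-0.328, 0.574, -0.75, 244.961], [0.348, -0.665, -0.661, 1381.61], [0.0, 0.0, 0.0, 1.0]]
top [[535.2, 0.0, 332.9], [0.0, 535.2, 242.7], [0.0, 0.0, 1.0]] [-0.0783  0.      0.      0.      0.    ] [[-0.029, -1.0, -0.011, -42.447], [-0.997, 0.029, -0.069, 491.853], [0.069, 0.009, -0.998, 1525.448], [0.0, 0.0, 0.0, 1.0]]
```

View pics/scene0.png

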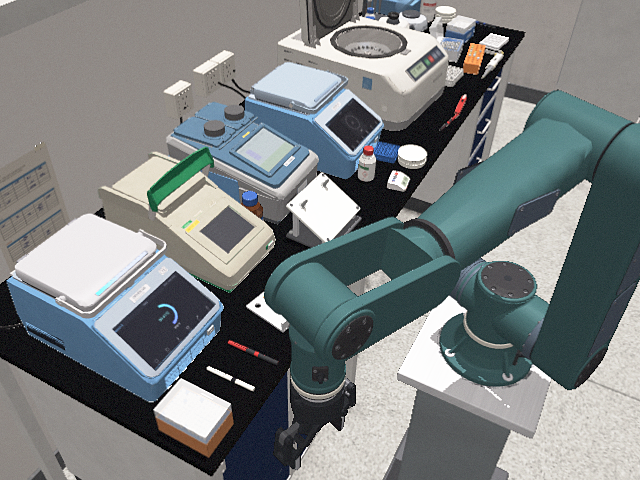

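View pics/top0.png

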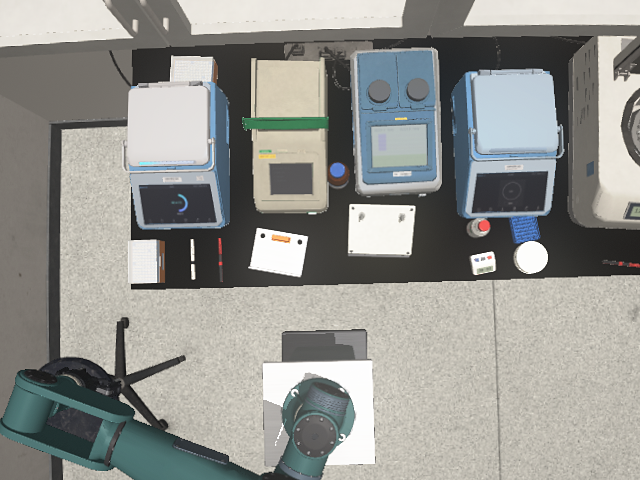

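The scene view shows the stand (about 322,205), both markers (233,378 white; 253,350 red), with the plate partly hidden by the arm. The top view shows the plate with orange rib (281,239), lip nearer the robot, the stand (381,230), white marker (193,258), red marker (220,259), and bottle (479,228).

```bash
cat > h.py <<'E'
import numpy as np, cv2
from scipy.spatial.transform import Rotation as R
from scipy.optimize import least_squares
from plant import telemetry, eyes, ticket, bot
def info(n):
    c=eyes.camera_info(n); return np.array(c["camera_matrix"]),np.array(c["dist_coeffs"]),np.array(c["extrinsics"])
def proj(c,P):
    K,D,E=c; return cv2.projectPoints(np.reshape(P,(-1,3)).astype(float),cv2.Rodrigues(E[:3,:3])[0],E[:3,3],K,D)[0][:,0]
def plane(c,px,z):
    K,D,E=c; n=cv2.undistortPoints(np.reshape(px,(-1,1,2)).astype(float),K,D)[:,0]
    d=np.c_[n,np.ones(len(n))]@E[:3,:3]; o=-E[:3,:3].T@E[:3,3]
    return o+d*((np.reshape(z,-1)-o[2])/d[:,2])[:,None]
def rpy(r): return R.from_euler('xyz',r)
def delta(p0,r0,p1,r1):
    """full-scale tool-frame move from commanded (p0,r0) to (p1,r1)"""
    a=rpy(r0); return np.round(a.inv().apply(np.subtract(p1,p0))/150,4), np.round((a.inv()*rpy(r1)).as_rotvec()/np.pi,4)
E
python3 - <<'E'
from h import *
c=info("top")
print(plane(c,[[258,229],[307,236],[299,277],[249,268]],[6,6,32,32]).round())
print("rib",plane(c,[281,239],38).round(), "stand", plane(c,[[350,205],[414,206],[411,256],[348,254]],[115,115,40,40]).round())
print("mark",plane(c,[[193,239],[193,279],[220,238],[220,280]],10).round(), "bottle",plane(c,[479,228],106).round())
w=info("wrist"); print(np.round(w[0],1).tolist(),w[1]); o=telemetry.observe()
E=w[2]; Ri=E[:3,:3].T; pc=-Ri@E[:3,3]; T=rpy(o["tcp_rot"])
print("cam in tool",T.inv().apply(pc-o["ee_pos"]).round(1), (T.as_matrix().T@Ri).round(3))
im=eyes.grab_frame("top"); cv2.imwrite("pics/topc.png",cv2.resize(im[190:290,172:432,::-1],None,fx=3,fy=3,interpolation=cv2.INTER_CUBIC))
E
```

```text
[[538. 161.   6.]
 [513.  18.   6.]
 [394.  42.  32.]
 [424. 185.  32.]]
rib [[504.  91.  38.]] stand [[ 585. -107.  115.]
 [ 577. -280.  115.]
 [ 445. -277.   40.]
 [ 456.  -99.   40.]]
mark [[514. 351.  10.]
 [397. 353.  10.]
 [514. 272.  10.]
 [392. 274.  10.]] bottle [[ 513. -457.  106.]]
[[407.8, 0.0, 314.0], [0.0, 407.8, 235.5], [0.0, 0.0, 1.0]] [0.02783775 0.         0.         0.         0.        ]
cam in tool [  84.7   -0.6 -142.4] [[-0.    -0.945 -0.327]
 [ 1.    -0.001  0.   ]
 [-0.001 -0.327  0.945]]
```

```bash
python3 - <<'E'
from h import *
print(delta([158.758,526.606,231.341],[np.pi,0,2.849],[470,70,260],[np.pi,0,1.38]))
E
```

```text
(array([-2.8648, -2.3162, -0.1911]), array([ 0.    , -0.    ,  0.4676]))
```

View pics/topc.png

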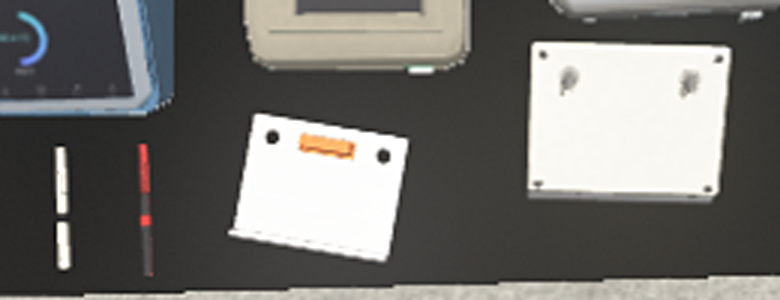

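The crop shows the plate's holes at crop (272,137) and (383,156), rib (327,146), lip at the bottom edge, the two pegs at about (566,82) and (688,82) on the board, the white marker from (61,147) to (64,268).

Call:
{"api": "servo_tool", "payload": {
  "steps": [
    {"tx":-0.24,"ty":-0.193,"tz":-0.016},
    {"tx":-0.48,"ty":-0.386,"tz":-0.032},
    {"tx":-0.72,"ty":-0.58,"tz":-0.048},
    {"tx":-0.955,"ty":-0.772,"tz":-0.064}
  ]
}}

```text
validation failed for argument at $.st...
```

Call:
{"api": "servo_tool", "payload": {
  "steps": [
    {"tx":-0.24,"ty":-0.193,"tz":-0.016},
    {"tx":-0.48,"ty":-0.386,"tz":-0.032},
    {"tx":-0.72,"ty":-0.58,"tz":-0.048},
    {"tx":-0.955,"ty":-0.772,"tz":-0.064}
  ]
}}

```text
validation failed for argument at $.st...
```

Call:
{"api": "servo_tool", "payload": {
  "steps": [
    {"tx":-0.24,"ty":-0.193,"tz":-0.016,"az":0.045},
    {"tx":-0.48,"ty":-0.386,"tz":-0.032,"az":0.09},
    {"tx":-0.72,"ty":-0.58,"tz":-0.048,"az":0.135},
    {"tx":-0.955,"ty":-0.772,"tz":-0.064,"az":0.18},
    {"tx":-0.955,"ty":-0.772,"tz":-0.064,"az":0.225},
    {"tx":-0.955,"ty":-0.772,"tz":-0.064,"az":0.27},
    {"tx":-0.955,"ty":-0.772,"tz":-0.064,"az":0.315},
    {"tx":-0.955,"ty":-0.772,"tz":-0.064,"az":0.36},
    {"tx":-0.955,"ty":-0.772,"tz":-0.064,"az":0.405},
    {"tx":-0.955,"ty":-0.772,"tz":-0.064,"az":0.45},
    {"tx":-0.955,"ty":-0.772,"tz":-0.064,"az":0.4676},
    {"tx":-0.955,"ty":-0.772,"tz":-0.064,"az":0.4676},
    {"tx":-0.955,"ty":-0.772,"tz":-0.064,"az":0.4676}
  ]
}}

```text
validation failed for argument at $.st...
```

```bash
python3 - <<'E'
from h import *
import pickle
o=telemetry.observe(); w=info("wrist"); im=eyes.grab_frame("wrist"); cv2.imwrite("pics/w1.png",im[:,:,::-1])
pickle.dump(w,open("w1.pkl","wb")); print(o["time"],o["ee_pos"],o["tcp_rot"],o["joints"],o["ft_force"])
E
```

```text
0.15 [158.5919737  526.24755628 230.38618327] [-3.13989455e+00 -2.06368352e-04  2.84880108e+00] [ 1.17490852e+00  8.78097572e-02  1.37192367e+00  3.07088892e-05
  1.68356955e+00 -1.03092982e-01] [-0.33498538 -1.49221252  0.57868966]
```

View pics/w1.png

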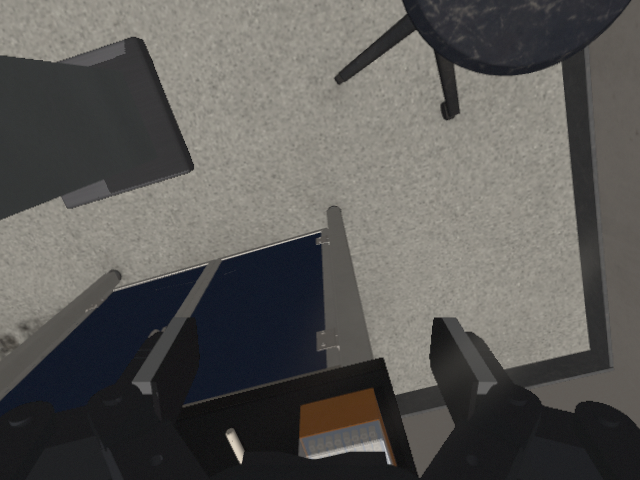

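The move calls were refused, so the arm hasn't moved: the picture only shows the floor and cart, with the fingers along its lower part. I'll retry with all six fields given.

Call:
{"api": "servo_tool", "payload": {
  "steps": [
    {"tx":-0.24,"ty":-0.193,"tz":-0.016,"ax":0,"ay":0,"az":0},
    {"tx":-0.48,"ty":-0.386,"tz":-0.032,"ax":0,"ay":0,"az":0},
    {"tx":-0.72,"ty":-0.58,"tz":-0.048,"ax":0,"ay":0,"az":0},
    {"tx":-0.955,"ty":-0.772,"tz":-0.064,"ax":0,"ay":0,"az":0}
  ]
}}

```text
time: 0.6
ee_pos: [263.0, 372.8, 240.8]
tcp_rot: [-3.141, 0.0, 2.85]
ft_force: [0.3, -0.4, -0.3]
finger_gap: 0.996
grasp_force: 0.0
```

Call:
{"api": "servo_tool", "payload": {
  "steps": [
    {"tx":-0.24,"ty":-0.193,"tz":-0.016,"ax":0,"ay":0,"az":0},
    {"tx":-0.48,"ty":-0.386,"tz":-0.032,"ax":0,"ay":0,"az":0},
    {"tx":-0.72,"ty":-0.58,"tz":-0.048,"ax":0,"ay":0,"az":0},
    {"tx":-0.955,"ty":-0.772,"tz":-0.064,"ax":0,"ay":0,"az":0}
  ]
}}

```text
time: 1.0
ee_pos: [366.8, 220.4, 250.6]
tcp_rot: [3.141, 0.0, 2.849]
ft_force: [0.5, 0.1, 0.5]
finger_gap: 1.002
grasp_force: 0.0
```

Call:
{"api": "servo_tool", "payload": {
  "steps": [
    {"tx":-0.24,"ty":-0.193,"tz":-0.016,"ax":0,"ay":0,"az":0.045},
    {"tx":-0.48,"ty":-0.386,"tz":-0.032,"ax":0,"ay":0,"az":0.09},
    {"tx":-0.72,"ty":-0.58,"tz":-0.048,"ax":0,"ay":0,"az":0.135},
    {"tx":-0.955,"ty":-0.772,"tz":-0.064,"ax":0,"ay":0,"az":0.18},
    {"tx":-0.955,"ty":-0.772,"tz":-0.064,"ax":0,"ay":0,"az":0.225},
    {"tx":-0.955,"ty":-0.772,"tz":-0.064,"ax":0,"ay":0,"az":0.27},
    {"tx":-0.955,"ty":-0.772,"tz":-0.064,"ax":0,"ay":0,"az":0.315},
    {"tx":-0.955,"ty":-0.772,"tz":-0.064,"ax":0,"ay":0,"az":0.36},
    {"tx":-0.955,"ty":-0.772,"tz":-0.064,"ax":0,"ay":0,"az":0.405},
    {"tx":-0.955,"ty":-0.772,"tz":-0.064,"ax":0,"ay":0,"az":0.45},
    {"tx":-0.955,"ty":-0.772,"tz":-0.064,"ax":0,"ay":0,"az":0.4676},
    {"tx":-0.955,"ty":-0.772,"tz":-0.064,"ax":0,"ay":0,"az":0.4676},
    {"tx":-0.955,"ty":-0.772,"tz":-0.064,"ax":0,"ay":0,"az":0.4676}
  ]
}}

```text
time: 2.3
ee_pos: [469.8, 70.0, 259.9]
tcp_rot: [-3.141, -0.0, 1.381]
ft_force: [0.1, -0.2, 0.8]
finger_gap: 1.001
grasp_force: 0.0
```

```bash
cat >> h.py <<'E'
import pickle
def shot(name):
    o=telemetry.observe(); w=info("wrist"); im=eyes.grab_frame("wrist"); cv2.imwrite(f"pics/{name}.png",im[:,:,::-1])
    pickle.dump(w,open(name+".pkl","wb")); print(o["time"],o["ee_pos"].round(1),o["tcp_rot"].round(4),o["joints"].round(2)); return im
E
python3 -c "
from h import *
shot('w2')"
```

```text
2.3 [469.8  70.  259.9] [-3.1413 -0.      1.3811] [ 0.03 -0.08  1.49  0.    1.74  0.22]
```

View pics/w2.png

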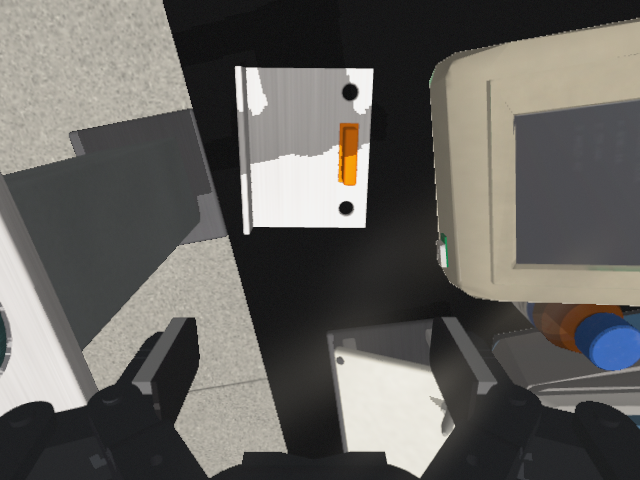

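The view shows the plate with holes at about (350,92) and (346,208), rib (348,154), far corners (373,69), (365,228), and lip corners (236,67), (247,234). The stand is partly hidden at the bottom.

```bash
cat > plate.py <<'E'
from h import *
def blob(im,px,r=14,thr=70):
    """centroid of the dark spot round px"""
    x,y=map(int,px); g=cv2.cvtColor(im,cv2.COLOR_RGB2GRAY)[y-r:y+r,x-r:x+r]
    n,l,s,c=cv2.connectedComponentsWithStats((g<thr).astype(np.uint8)); k=1+np.argmin([np.hypot(*(c[i]-r)) for i in range(1,n)])
    return c[k]+[x-r,y-r], s[k][4]
E
python3 - <<'E'
from plate import *
im=cv2.imread("pics/w2.png")[:,:,::-1]; w=pickle.load(open("w2.pkl","rb"))
b=[blob(im,p) for p in ((350,92),(346,208))]; print(b)
px=[b[0][0],b[1][0],[373,69],[365,228]]
P=np.array([[40,55,6],[40,-55,6],[60,75,6],[60,-75,6]],float)
for z in (0,None):
    def f(q): 
        return (proj(w,rpy([0,0,q[2]]).apply(P)+[q[0],q[1],q[3] if z is None else 0])-px).ravel()
    s=least_squares(f,[467,102,-.19,0]); print(s.x.round(3),s.fun.round(1))
t=info("top"); th=[[262.67,235.67],[299.67,242]]
K=[]
for p,q in zip(px[:2],th):
    Ps=[]
    for c,u in ((w,p),(t,q)):
        n=cv2.undistortPoints(np.reshape(u,(1,1,2)).astype(float),c[0],c[1])[0,0]; Ps.append((c[2][:3],n))
    X=cv2.triangulatePoints(Ps[0][0],Ps[1][0],Ps[0][1],Ps[1][1])[:,0]; print("tri",(X[:3]/X[3]).round(1))
print(delta([470,70,260],[np.pi,0,1.38],[500,-120,260],[np.pi,0,1.52]))
E
```

```text
[(array([349.43229167,  91.74479167]), np.int32(192)), (array([345.5530303 , 207.43939394]), np.int32(132))]
[ 4.67538e+02  1.01887e+02 -1.97000e-01  0.00000e+00] [ 0.3  0.3  0.1  1.  -0.1 -0.7 -0.3 -0.5]
[ 4.67640e+02  1.01756e+02 -1.97000e-01 -1.18400e+00] [ 0.3  0.4  0.2  0.8 -0.2 -0.5 -0.4 -0.7]
tri [517.9 148.2   0.6]
tri [496.2  40.2   2.6]
(array([-1.2058,  0.4366,  0.    ]), array([ 0.    ,  0.    , -0.0446]))
```

Call:
{"api": "servo_tool", "payload": {
  "steps": [
    {"tx":-0.3,"ty":0.11,"tz":0,"ax":0,"ay":0,"az":0},
    {"tx":-0.6,"ty":0.22,"tz":0,"ax":0,"ay":0,"az":0}
  ]
}}

```text
time: 2.55
ee_pos: [485.4, -24.6, 260.3]
tcp_rot: [3.141, -0.0, 1.385]
ft_force: [-0.2, -0.8, 0.0]
finger_gap: 1.001
grasp_force: 0.0
```

Call:
{"api": "servo_tool", "payload": {
  "steps": [
    {"tx":-0.3,"ty":0.11,"tz":0,"ax":0,"ay":0,"az":-0.02},
    {"tx":-0.6,"ty":0.22,"tz":0,"ax":0,"ay":0,"az":-0.0446},
    {"tx":-0.6,"ty":0.22,"tz":0,"ax":0,"ay":0,"az":-0.0446},
    {"tx":-0.6,"ty":0.22,"tz":0,"ax":0,"ay":0,"az":-0.0446}
  ]
}}

```text
time: 2.95
ee_pos: [500.4, -120.1, 259.6]
tcp_rot: [-3.141, -0.001, 1.518]
ft_force: [-0.4, -0.3, -0.6]
finger_gap: 0.996
grasp_force: 0.0
```

```bash
python3 -c "
from h import *
shot('w3')"
```

```text
2.95 [ 500.4 -120.1  259.6] [-3.1406e+00 -1.0000e-03  1.5175e+00] [-0.35  0.01  1.4   0.    1.74 -0.29]
```

View pics/w3.png

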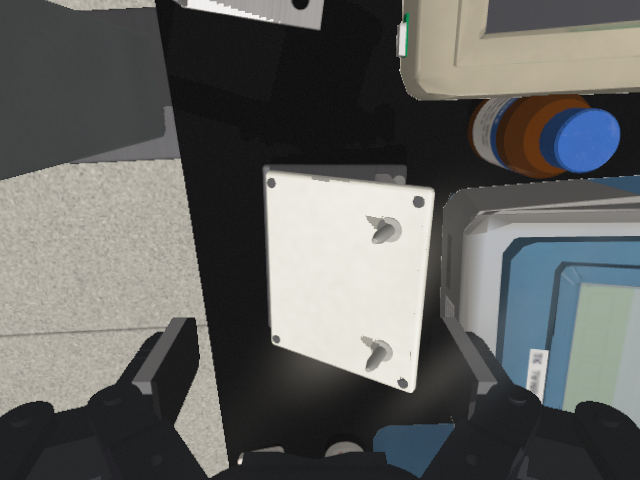

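The view shows the board with corners about (265,170), (434,187), (414,392), (272,344), pegs near (385,231) and (379,352), and corner screws at (271,183), (419,201), (403,383), (277,340).

```bash
cat > stand.py <<'E'
from plate import *
Rf=R.from_euler('y',-30,degrees=True)   # face axes in the stand's: x up slope, z out
def face(q,P): # q: x,y,yaw,z
    return rpy([0,0,q[2]]).apply(Rf.apply(P)+[0,0,78])+[q[0],q[1],q[3]]
E
python3 - <<'E'
from stand import *
im=cv2.imread("pics/w3.png")[:,:,::-1]; w=pickle.load(open("w3.pkl","rb"))
sc=[blob(im,p,10,110) for p in ((271,183),(419,201),(403,383),(277,340))]; print(sc)
sp=[s[0] for s in sc]; cp=[[265,170],[434,187],[414,392],[272,344]]
sg=np.array([[-1,1,0],[1,1,0],[1,-1,0],[-1,-1,0]],float)
def f(q,full=True):
    if len(q)==5: q=np.r_[q[:3],0,q[3:]]
    return np.r_[(proj(w,face(q,sg*[75,90,0]))-cp).ravel()*.5,(proj(w,face(q,sg*[q[4],q[5],0]))-sp).ravel()]
for q0 in ([516,-190,-.05,0,66,82],[516,-190,-.05,66,82]):
    s=least_squares(f,q0,loss='soft_l1'); print(s.x.round(3),f(s.x).round(1)); q=s.x
q=np.r_[q[:3],0]; np.save("stand.npy",q)
pr=proj(w,face(q,[[45,55,0],[45,-55,0],[45,55,31],[45,-55,31]])); print(pr.round(1))
print("top px",proj(info("top"),face(q,np.r_[sg*[75,90,0],[[45,55,31],[45,-55,31]]])).round(1).tolist())
v=cv2.resize(im[200:400,340:440,::-1],None,fx=4,fy=4,interpolation=cv2.INTER_CUBIC)
pc=cv2.resize(im[200:270,340:440,::-1],None,fx=5,fy=5,interpolation=cv2.INTER_CUBIC);pd=cv2.resize(im[320:390,340:440,::-1],None,fx=5,fy=5,interpolation=cv2.INTER_CUBIC)
for (x,y),c in zip(pr,((255,0,0),(255,0,0),(0,0,255),(0,0,255))):
    for m,y0 in ((pc,200),(pd,320)): cv2.circle(m,(int((x-340+.5)*5),int((y-y0+.5)*5)),4,c,1)
cv2.imwrite("pics/peg.png",np.vstack([pc[:290],pd[:290]]))
E
```

```text
[(array([271.        , 182.48148148]), np.int32(54)), (array([417.94382022, 201.37078652]), np.int32(89)), (array([402.33333333, 382.92063492]), np.int32(63)), (array([275.80645161, 338.74193548]), np.int32(31))]
[ 5.15089e+02 -1.90567e+02 -5.60000e-02  2.63000e-01  6.59030e+01
  7.99580e+01] [-1.2  0.1 -0.9  0.9 -0.9  2.  -1.3  0.2  0.3 -0.   0.3 -0.4  0.4 -0.4
  0.5 -0.2]
[ 5.15101e+02 -1.90686e+02 -5.60000e-02  6.59550e+01  8.00210e+01] [-1.2  0.1 -1.   1.  -0.9  2.  -1.3  0.2  0.3 -0.   0.3 -0.4  0.4 -0.4
  0.5 -0.2]
[[388.9 229. ]
 [381.1 350.1]
 [373.6 240.6]
 [367.  369.9]]
top px [[347.5, 254.1], [349.2, 204.9], [415.6, 206.7], [411.0, 255.8], [361.9, 220.0], [402.9, 221.1]]
```

View pics/peg.png

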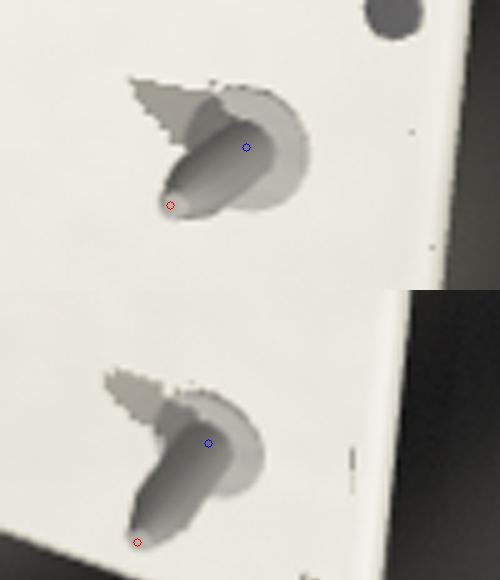

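The overlay circles sit right on the peg roots (blue) and tips (red), so the stand pose (515.1, -190.7, yaw -0.056) is good to about a millimetre. Next I go back to grasp the rib.

```bash
python3 - <<'E'
from h import *
a=([500,-120,260],[np.pi,0,1.52]); b=([503,-13,200],[np.pi,0,1.52]); c=([506.7,94.1,90],[np.pi,0,1.374]); d=([506.7,94.1,12],[np.pi,0,1.374])
for i,j in ((a,b),(b,c),(c,d)): print(delta(*i,*j))
E
```

```text
(array([ 0.7134, -0.0162,  0.4   ]), array([0., 0., 0.]))
(array([ 0.7143, -0.0116,  0.7333]), array([ 0.    , -0.    ,  0.0465]))
(array([-0.  , -0.  ,  0.52]), array([0., 0., 0.]))
```

Call:
{"api": "servo_tool", "payload": {
  "steps": [
    {"tx":0.25,"ty":-0.005,"tz":0.13,"ax":0,"ay":0,"az":0},
    {"tx":0.5,"ty":-0.01,"tz":0.26,"ax":0,"ay":0,"az":0},
    {"tx":0.7134,"ty":-0.0162,"tz":0.4,"ax":0,"ay":0,"az":0}
  ],
  "hand": 40
}}

```text
time: 3.3
ee_pos: [503.4, -9.2, 200.2]
tcp_rot: [3.14, -0.001, 1.522]
ft_force: [0.9, 0.9, 0.4]
finger_gap: 0.517
grasp_force: 0.0
```

Call:
{"api": "servo_tool", "payload": {
  "steps": [
    {"tx":0.2,"ty":-0.003,"tz":0.2,"ax":0,"ay":0,"az":0.015},
    {"tx":0.4,"ty":-0.006,"tz":0.4,"ax":0,"ay":0,"az":0.03},
    {"tx":0.6,"ty":-0.01,"tz":0.6,"ax":0,"ay":0,"az":0.04},
    {"tx":0.7143,"ty":-0.0116,"tz":0.7333,"ax":0,"ay":0,"az":0.0465},
    {"tx":0.7143,"ty":-0.0116,"tz":0.7333,"ax":0,"ay":0,"az":0.0465},
    {"tx":0.7143,"ty":-0.0116,"tz":0.7333,"ax":0,"ay":0,"az":0.0465}
  ]
}}

```text
time: 3.9
ee_pos: [506.8, 96.0, 90.4]
tcp_rot: [-3.142, 0.0, 1.377]
ft_force: [0.9, 0.1, -0.2]
finger_gap: 0.466
grasp_force: 0.0
```

```bash
python3 - <<'E'
from plate import *
im=shot('w4'); w=pickle.load(open("w4.pkl","rb"))
P=rpy([0,0,-.197]).apply([[40,55,6],[60,75,6],[40,-55,6],[40,25,38],[40,-25,38]])+[467.5,101.9,0]
p=proj(w,P); print(p.round(1)); print(blob(im,p[0],16))
hsv=cv2.cvtColor(im,cv2.COLOR_RGB2HSV); m=(hsv[...,0]>8)&(hsv[...,0]<22)&(hsv[...,1]>180)&(hsv[...,2]>80)
ys,xs=np.nonzero(m[:, :]); print(len(xs),xs.min(),xs.max(),ys.min(),ys.max())
print("top rim pred",proj(w,rpy([0,0,-.197]).apply([[34,25,38],[46,25,38]])+[467.5,101.9,0]).round(1))
E
```

```text
3.9 [506.8  96.   90.4] [-3.1416e+00  3.0000e-04  1.3772e+00] [ 0.08  0.08  1.66 -0.    1.4   0.27]
[[315.6 153.6]
 [353.3 115.7]
 [314.9 327.9]
 [315.6 223.1]
 [315.2 311.5]]
(array([316.03065134, 152.43103448]), np.int32(522))
2983 301 330 202 309
top rim pred [[303.6 223.1]
 [327.6 223.2]]
```

View pics/w4.png

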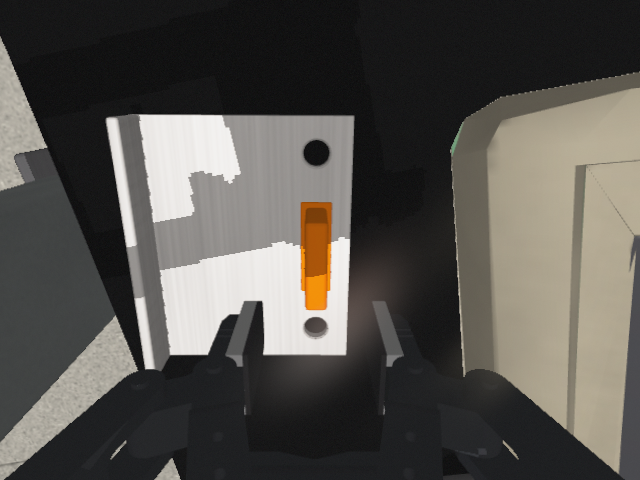

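The view confirms the rib (316,255) centred between the fingers (262 and 372), and the hole at (316,152) matches the prediction. I'll descend and grip.

Call:
{"api": "servo_tool", "payload": {
  "steps": [
    {"tx":0,"ty":0,"tz":0.2,"ax":0,"ay":0,"az":0},
    {"tx":0,"ty":0,"tz":0.4,"ax":0,"ay":0,"az":0},
    {"tx":0,"ty":0,"tz":0.5,"ax":0,"ay":0,"az":0},
    {"tx":0,"ty":0,"tz":0.52,"ax":0,"ay":0,"az":0},
    {"tx":0,"ty":0,"tz":0.52,"ax":0,"ay":0,"az":0},
    {"tx":0,"ty":0,"tz":0.52,"ax":0,"ay":0,"az":0}
  ]
}}

```text
time: 4.55
ee_pos: [509.0, 94.6, 14.3]
tcp_rot: [3.138, -0.001, 1.373]
ft_force: [-0.5, 0.2, 0.5]
finger_gap: 0.47
grasp_force: 0.0
```

Call:
{"api": "servo_tool", "payload": {
  "steps": [
    {"tx":0,"ty":0,"tz":0,"ax":0,"ay":0,"az":0},
    {"tx":0,"ty":0,"tz":0,"ax":0,"ay":0,"az":0},
    {"tx":0,"ty":0,"tz":0,"ax":0,"ay":0,"az":0},
    {"tx":0,"ty":0,"tz":0,"ax":0,"ay":0,"az":0},
    {"tx":0,"ty":0,"tz":0,"ax":0,"ay":0,"az":0},
    {"tx":0,"ty":0,"tz":0,"ax":0,"ay":0,"az":0}
  ],
  "hand": 4,
  "newtons": 60
}}

```text
time: 5.15
ee_pos: [508.4, 94.8, 13.6]
tcp_rot: [3.139, -0.001, 1.374]
ft_force: [0.1, 0.5, 6.0]
finger_gap: 0.13
grasp_force: 61.2
```

```bash
cat > way.py <<'E'
from stand import *
q=np.load("stand.npy"); M=R.from_matrix(np.array([[0,1,0],[1,0,0],[0,0,-1.]]))
Rh=(rpy([0,0,q[2]])*Rf*M).as_euler('xyz')
def hang(h,s=0,y=0,d=12): return face(q,[45+s,y,d+h])[0] if 0 else face(q,np.array([[45+s,y,d+h]],float))[0]
E
python3 - <<'E'
from way import *
L=[np.pi,0,1.374]
A=([506.7,94.1,12],L);B=([506.7,94.1,150],L);C=([515,-50,230],Rh);D=(hang(60),Rh);E_=(hang(30),Rh)
print(Rh,D[0],E_[0],hang(0))
for i,j in ((A,B),(B,C),(C,D),(D,E_)): print(delta(*i,*j))
E
```

```text
[2.61799388 0.         1.51510271] [ 518.06725263 -190.85123138  162.85382907] [ 533.0439953  -191.68620386  136.87306696] [ 548.02073797 -192.52117633  110.89230485]
(array([ 0.  ,  0.  , -0.92]), array([0., 0., 0.]))
(array([-0.9313,  0.2421, -0.5333]), array([-0.1664,  0.0118, -0.0439]))
(array([-0.9364, -0.1609,  0.424 ]), array([0., 0., 0.]))
(array([0. , 0. , 0.2]), array([0., 0., 0.]))
```

Call:
{"api": "servo_tool", "payload": {
  "steps": [
    {"tx":0,"ty":0,"tz":-0.05,"ax":0,"ay":0,"az":0},
    {"tx":0,"ty":0,"tz":-0.2,"ax":0,"ay":0,"az":0},
    {"tx":0,"ty":0,"tz":-0.4,"ax":0,"ay":0,"az":0},
    {"tx":0,"ty":0,"tz":-0.6,"ax":0,"ay":0,"az":0},
    {"tx":0,"ty":0,"tz":-0.8,"ax":0,"ay":0,"az":0},
    {"tx":0,"ty":0,"tz":-0.92,"ax":0,"ay":0,"az":0}
  ]
}}

```text
time: 5.75
ee_pos: [507.8, 94.9, 152.5]
tcp_rot: [3.139, -0.001, 1.374]
ft_force: [0.9, -0.6, -1.9]
finger_gap: 0.128
grasp_force: 60.1
```

Call:
{"api": "servo_tool", "payload": {
  "steps": [
    {"tx":-0.15,"ty":0.04,"tz":-0.09,"ax":-0.028,"ay":0.002,"az":-0.007},
    {"tx":-0.31,"ty":0.08,"tz":-0.18,"ax":-0.056,"ay":0.004,"az":-0.015},
    {"tx":-0.46,"ty":0.12,"tz":-0.27,"ax":-0.083,"ay":0.006,"az":-0.022},
    {"tx":-0.62,"ty":0.16,"tz":-0.36,"ax":-0.11,"ay":0.008,"az":-0.03},
    {"tx":-0.78,"ty":0.2,"tz":-0.45,"ax":-0.138,"ay":0.01,"az":-0.037},
    {"tx":-0.9313,"ty":0.2421,"tz":-0.5333,"ax":-0.1664,"ay":0.0118,"az":-0.0439},
    {"tx":-0.9313,"ty":0.2421,"tz":-0.5333,"ax":-0.1664,"ay":0.0118,"az":-0.0439},
    {"tx":-0.9313,"ty":0.2421,"tz":-0.5333,"ax":-0.1664,"ay":0.0118,"az":-0.0439}
  ]
}}

```text
time: 6.55
ee_pos: [514.6, -49.5, 229.4]
tcp_rot: [2.62, -0.001, 1.513]
ft_force: [0.4, -0.1, -1.2]
finger_gap: 0.124
grasp_force: 60.1
```

Call:
{"api": "servo_tool", "payload": {
  "steps": [
    {"tx":-0.2,"ty":-0.03,"tz":0.09,"ax":0,"ay":0,"az":0},
    {"tx":-0.4,"ty":-0.07,"tz":0.18,"ax":0,"ay":0,"az":0},
    {"tx":-0.6,"ty":-0.1,"tz":0.27,"ax":0,"ay":0,"az":0},
    {"tx":-0.8,"ty":-0.135,"tz":0.36,"ax":0,"ay":0,"az":0},
    {"tx":-0.9364,"ty":-0.1609,"tz":0.424,"ax":0,"ay":0,"az":0},
    {"tx":-0.9364,"ty":-0.1609,"tz":0.424,"ax":0,"ay":0,"az":0},
    {"tx":-0.9364,"ty":-0.1609,"tz":0.424,"ax":0,"ay":0,"az":0},
    {"tx":-0.9364,"ty":-0.1609,"tz":0.424,"ax":0,"ay":0,"az":0}
  ]
}}

```text
time: 7.35
ee_pos: [519.2, -188.9, 163.2]
tcp_rot: [2.618, -0.001, 1.517]
ft_force: [-1.2, -0.3, -1.2]
finger_gap: 0.131
grasp_force: 60.0
```

```bash
python3 - <<'E'
from way import *
im=shot('w5'); w=pickle.load(open("w5.pkl","rb")); o=telemetry.observe(); print(o["ft_force"],o["finger_gap"],o["grasp_force"])
# plate points in tool frame nominal: plate(40,0,12) is TCP
Tp,Tr=o["ee_pos"],rpy(o["tcp_rot"])
P=np.array([[40,55,6],[40,-55,6],[60,75,6],[-60,75,0],[-60,75,32],[40,25,38.]]); tool=np.c_[P[:,1],P[:,0]-40,12-P[:,2]]
p=proj(w,Tr.apply(tool)+Tp); print(p.round(1)); print(blob(im,p[0],18,70))
print("peg tips",proj(w,face(q,[[45,55,31],[45,-55,31]])).round(1))
print("target dev",np.array(o["ee_pos"])-hang(60))
E
```

```text
7.35 [ 519.2 -188.9  163.2] [ 2.6180e+00 -8.0000e-04  1.5169e+00] [-0.61 -0.21  1.87  0.31  1.04 -0.65]
[ 0.44296423  0.48713201 -2.2322108 ] 0.12988692413431693 60.03203094005585
[[315.8 177.8]
 [315.7 418.5]
 [373.  121. ]
 [ 38.  118.9]
 [-34.8 124.9]
 [316.1 291.2]]
(array([309.21111111, 166.07777778]), np.int32(90))
peg tips [[313.  167.4]
 [313.  372.4]]
target dev [1.1594566  2.0039283  0.64216773]
```

View pics/w5.png

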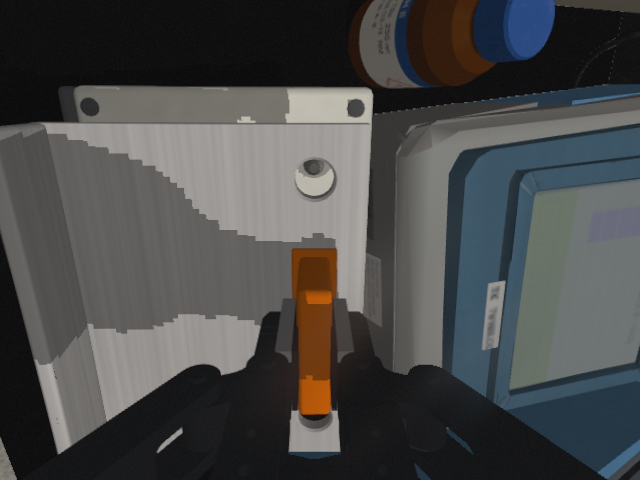

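The view shows the plate's left hole around (314,178) with the peg tip visible through it at (313,167), as predicted. The plate sits square in the hand. The TCP reads about 2 mm to +y, so I'll correct that while moving in.

Call:
{"api": "servo_tool", "payload": {
  "steps": [
    {"tx":-0.007,"ty":-0.003,"tz":0.05,"ax":0,"ay":0,"az":0},
    {"tx":-0.013,"ty":-0.005,"tz":0.1,"ax":0,"ay":0,"az":0},
    {"tx":-0.013,"ty":-0.005,"tz":0.15,"ax":0,"ay":0,"az":0},
    {"tx":-0.013,"ty":-0.005,"tz":0.16,"ax":0,"ay":0,"az":0},
    {"tx":-0.013,"ty":-0.005,"tz":0.16,"ax":0,"ay":0,"az":0},
    {"tx":-0.013,"ty":-0.005,"tz":0.16,"ax":0,"ay":0,"az":0}
  ]
}}

```text
time: 8.0
ee_pos: [529.9, -192.8, 141.8]
tcp_rot: [2.618, -0.0, 1.515]
ft_force: [-0.1, -0.2, -1.9]
finger_gap: 0.125
grasp_force: 60.0
```

```bash
cat > chk.py <<'E'
from way import *
import sys
h=float(sys.argv[1]); o=telemetry.observe(); d=rpy([0,0,q[2]]).inv().apply(o["ee_pos"]-hang(h)); print(o["time"],"dev in face axes",Rf.inv().apply(d).round(1),"rot dev deg",np.degrees((rpy(Rh).inv()*rpy(o["tcp_rot"])).as_rotvec()).round(2),o["ft_force"].round(1))
im=shot(sys.argv[2]); w=pickle.load(open(sys.argv[2]+".pkl","rb"))
print("peg tip",proj(w,face(q,[[45,55,31]])).round(1))
g=cv2.cvtColor(im,cv2.COLOR_RGB2GRAY)
T=rpy(o["tcp_rot"]).apply([[55,0,6]])+o["ee_pos"]; c=proj(w,T)[0]; print("hole pred",c.round(1))
x,y=map(int,c); print(cv2.resize(g[y-32:y+32,x-32:x+32],(16,16),interpolation=cv2.INTER_AREA))
E
python3 chk.py 36 w6
```

```text
8.0 dev in face axes [-0.2 -1.2 -0.2] rot dev deg [-0.01  0.01  0.01] [-0.1 -0.2 -1.9]
8.0 [ 529.9 -192.8  141.8] [ 2.6179e+00 -2.0000e-04  1.5150e+00] [-0.6  -0.16  1.88  0.32  0.99 -0.66]
peg tip [[315.6 169.1]]
hole pred [315.3 177.6]
[[150 151 149 149 151 151 152 150 151 148 150 151 150 152 151 155]
 [150 151 149 149 150 151 151 150 151 148 151 151 150 152 151 155]
 [150 151 149 149 151 151 151 149 150 148 151 150 150 152 151 155]
 [149 151 149 149 150 142 121 102 104 116 136 150 150 152 152 155]
 [149 151 149 148 132  81  56  59  69  70  81 117 149 152 151 155]
 [149 150 149 136  85  66  56  88 121  98  68 104 121 151 151 155]
 [149 150 149 116  81  72  56 109 124 115  70 123 108 145 152 155]
 [149 150 148 112  98  80  65  75  88  76 110 136 142 129 152 155]
 [149 150 146 108 108 104  92  86 113 137 157 174 140 118 151 155]
 [149 150 147 107 108 108 107 129 173 174 173 174 113 125 152 155]
 [149 150 149 117 108 108 108 116 174 174 174 158  87 138 152 156]
 [150 150 148 135 101 107 108 116 173 173 158  91 107 150 152 156]
 [149 150 149 146 127  89  90 102 135 109  82 103 144 151 152 156]
 [149 150 149 149 146 135 114  96  95 101 120 145 150 151 152 156]
 [149 149 149 148 150 149 147 141 141 146 150 149 149 151 153 156]
 [149 149 149 148 150 149 150 149 150 147 150 149 150 151 153 156]]
```

Call:
{"api": "servo_tool", "payload": {
  "steps": [
    {"tx":0.005,"ty":0,"tz":0.04,"ax":0,"ay":0,"az":0},
    {"tx":0.005,"ty":0,"tz":0.08,"ax":0,"ay":0,"az":0},
    {"tx":0.005,"ty":0,"tz":0.12,"ax":0,"ay":0,"az":0},
    {"tx":0.005,"ty":0,"tz":0.16,"ax":0,"ay":0,"az":0},
    {"tx":0.005,"ty":0,"tz":0.16,"ax":0,"ay":0,"az":0},
    {"tx":0.005,"ty":0,"tz":0.16,"ax":0,"ay":0,"az":0}
  ]
}}

```text
time: 8.65
ee_pos: [541.8, -192.5, 120.5]
tcp_rot: [2.619, -0.001, 1.515]
ft_force: [0.1, -0.5, -1.4]
finger_gap: 0.125
grasp_force: 60.0
```

```bash
python3 chk.py 12 w7
```

```text
8.65 dev in face axes [-0.5 -0.3 -0.6] rot dev deg [0.04 0.03 0.02] [ 0.1 -0.5 -1.4]
8.65 [ 541.8 -192.5  120.5] [ 2.6186e+00 -6.0000e-04  1.5151e+00] [-0.58 -0.12  1.88  0.32  0.94 -0.66]
peg tip [[316.9 184.4]]
hole pred [315.3 177.6]
[[147 148 147 147 148 148 149 147 148 145 148 148 147 150 148 152]
 [147 148 147 147 147 148 149 147 148 145 148 148 147 149 148 152]
 [147 148 146 146 148 148 148 147 147 145 148 148 147 149 148 152]
 [146 148 146 146 147 140 122  98 100 113 133 147 147 149 149 152]
 [146 123 118 116 110  88  59  55  58  63  79 115 146 149 149 152]
 [146 107  90  84  76  70  54  56  59  65  72  78 119 149 149 152]
 [146 114  89  79  75  64  55  57  61  69  77  79  87 142 148 152]
 [146 139 119 100 100  68  54  57  63  75  84  85  80 126 149 152]
 [146 147 139 119 111  68  55  59  82  90  93  91  77 116 149 152]
 [146 147 144 118  84  64  55  88 119 129 105  93  75 123 149 153]
 [146 147 146 111  83  71  54  99 118 128 106  82  80 138 149 153]
 [147 147 146 132  96  90  72  69 100  98  80  71 104 148 149 152]
 [146 147 146 143 124  88  87  86  80  72  73 101 142 148 149 153]
 [147 147 146 146 144 132 111  95  93 100 118 142 147 148 149 153]
 [146 146 146 146 147 146 144 138 139 143 147 146 147 148 150 153]
 [146 146 146 146 147 146 147 146 147 145 147 146 147 148 150 153]]
```

Peg is through the hole with no contact force. Lowering the rest.

Call:
{"api": "servo_tool", "payload": {
  "steps": [
    {"tx":0,"ty":0,"tz":0.03,"ax":0,"ay":0,"az":0},
    {"tx":0,"ty":0,"tz":0.055,"ax":0,"ay":0,"az":0},
    {"tx":0,"ty":0,"tz":0.068,"ax":0,"ay":0,"az":0},
    {"tx":0,"ty":0,"tz":0.075,"ax":0,"ay":0,"az":0},
    {"tx":0,"ty":0,"tz":0.075,"ax":0,"ay":0,"az":0},
    {"tx":0,"ty":0,"tz":0.075,"ax":0,"ay":0,"az":0}
  ]
}}

```text
time: 9.3
ee_pos: [546.9, -192.8, 111.6]
tcp_rot: [2.619, -0.0, 1.516]
ft_force: [-7.7, 1.4, 3.7]
finger_gap: 0.129
grasp_force: 61.3
```

```bash
python3 chk.py 1 w8 | head -2
```

```text
9.3 dev in face axes [-0.6 -0.4  0.2] rot dev deg [ 0.06  0.02 -0.02] [-7.7  1.4  3.7]
9.3 [ 546.9 -192.8  111.6] [ 2.6191e+00 -1.0000e-04  1.5156e+00] [-0.58 -0.1   1.89  0.32  0.92 -0.66]
```

Call:
{"api": "servo_tool", "payload": {
  "steps": [
    {"tx":0,"ty":0,"tz":0,"ax":0,"ay":0,"az":0},
    {"tx":0,"ty":0,"tz":0,"ax":0,"ay":0,"az":0},
    {"tx":0,"ty":0,"tz":0,"ax":0,"ay":0,"az":0},
    {"tx":0,"ty":0,"tz":0,"ax":0,"ay":0,"az":0}
  ],
  "hand": 34
}}

```text
time: 9.75
ee_pos: [547.7, -193.0, 111.4]
tcp_rot: [2.618, -0.0, 1.515]
ft_force: [0.2, 0.3, 0.3]
finger_gap: 0.399
grasp_force: 0.0
```

Call:
{"api": "servo_tool", "payload": {
  "steps": [
    {"tx":0,"ty":0,"tz":-0.1,"ax":0,"ay":0,"az":0},
    {"tx":0,"ty":0,"tz":-0.3,"ax":0,"ay":0,"az":0},
    {"tx":0,"ty":0,"tz":-0.6,"ax":0,"ay":0,"az":0},
    {"tx":0,"ty":0,"tz":-0.9,"ax":0,"ay":0,"az":0},
    {"tx":0,"ty":0,"tz":-1,"ax":0,"ay":0,"az":0},
    {"tx":0,"ty":0,"tz":-1,"ax":0,"ay":0,"az":0},
    {"tx":0,"ty":0,"tz":-1,"ax":0,"ay":0,"az":0}
  ]
}}

```text
time: 10.45
ee_pos: [472.5, -188.8, 240.5]
tcp_rot: [2.618, -0.0, 1.515]
ft_force: [0.2, 0.2, -1.1]
finger_gap: 0.399
grasp_force: 0.0
```

```bash
python3 - <<'E'
from way import *
im=shot('w9'); w=pickle.load(open("w9.pkl","rb"))
# plate hung: face coords = plate + (5,0,0) (less slide)
for s in (5,2.5):
  P=np.array([[40,55,6],[40,-55,6],[60,75,6],[60,-75,6],[-60,75,32],[40,25,38],[40,-25,38.]])+[s,0,0]; print(proj(w,face(q,P)).round(0).tolist())
print(proj(w,face(q,[[45,55,31],[45,-55,31]])).round(0))
E
```

```text
10.45 [ 472.5 -188.8  240.5] [ 2.6183e+00 -4.0000e-04  1.5147e+00] [-0.68 -0.35  1.82  0.32  1.24 -0.66]
[[316.0, 136.0], [316.0, 277.0], [344.0, 107.0], [340.0, 299.0], [158.0, 108.0], [316.0, 187.0], [316.0, 257.0]]
[[312.0, 136.0], [313.0, 277.0], [341.0, 107.0], [337.0, 299.0], [154.0, 108.0], [312.0, 187.0], [312.0, 257.0]]
[[316. 140.]
 [316. 291.]]
```

View pics/w9.png

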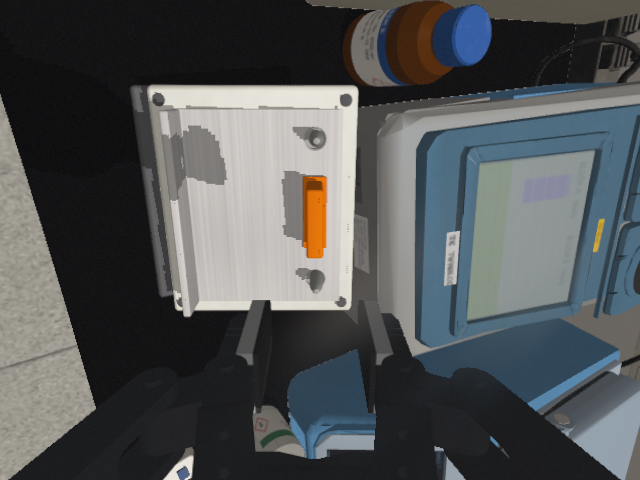

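Plate hangs flat with both pegs through its holes (316,138 and 316,280). The rib is at (315,217) and the lip along the low edge at left. Next is the white marker. I have used all ten views, so the rest will be numeric.

```bash
python3 - <<'E'
from way import *
P0=(face(q,np.array([[44.25,-1.2,162.75]]))[0],Rh); print(P0)
W=[P0,([480,-50,260],[np.pi,0,1.515]),([470,90,250],[np.pi,0,2.2]),([460,220,230],[np.pi,0,2.8]),([455,320,200],[np.pi,0,np.pi])]
for a,b in zip(W,W[1:]): print(*delta(*a,*b))
E
```

```text
(array([ 472.04729628, -189.48742371,  241.07063447]), array([2.61799388, 0.        , 1.51510271]))
[ 0.9314  0.0641 -0.1087] [ 0.1667 -0.      0.    ]
[ 0.9282 -0.1186  0.0667] [ 0.     0.    -0.218]
[0.7399 0.4561 0.1333] [ 0.     0.    -0.191]
[0.2547 0.617  0.2   ] [ 0.      0.     -0.1087]
```

Call:
{"api": "servo_tool", "payload": {
  "steps": [
    {"tx":0.9314,"ty":0.0641,"tz":-0.1087,"ax":0.1667,"ay":0,"az":0},
    {"tx":0.9314,"ty":0.0641,"tz":-0.1087,"ax":0.1667,"ay":0,"az":0},
    {"tx":0.9314,"ty":0.0641,"tz":-0.1087,"ax":0.1667,"ay":0,"az":0},
    {"tx":0.9314,"ty":0.0641,"tz":-0.1087,"ax":0.1667,"ay":0,"az":0},
    {"tx":0.9314,"ty":0.0641,"tz":-0.1087,"ax":0.1667,"ay":0,"az":0}
  ]
}}

```text
time: 11.0
ee_pos: [482.1, -47.5, 256.7]
tcp_rot: [-3.135, -0.001, 1.52]
ft_force: [0.4, 0.1, -0.6]
finger_gap: 0.395
grasp_force: 0.0
```

Call:
{"api": "servo_tool", "payload": {
  "steps": [
    {"tx":0.9282,"ty":-0.1186,"tz":0.0667,"ax":0,"ay":0,"az":-0.218},
    {"tx":0.9282,"ty":-0.1186,"tz":0.0667,"ax":0,"ay":0,"az":-0.218},
    {"tx":0.9282,"ty":-0.1186,"tz":0.0667,"ax":0,"ay":0,"az":-0.218},
    {"tx":0.9282,"ty":-0.1186,"tz":0.0667,"ax":0,"ay":0,"az":-0.218},
    {"tx":0.9282,"ty":-0.1186,"tz":0.0667,"ax":0,"ay":0,"az":-0.218},
    {"tx":0.9282,"ty":-0.1186,"tz":0.0667,"ax":0,"ay":0,"az":-0.218}
  ]
}}

```text
time: 11.6
ee_pos: [469.7, 90.4, 248.2]
tcp_rot: [-3.14, -0.001, 2.199]
ft_force: [-0.7, 0.5, -0.5]
finger_gap: 0.405
grasp_force: 0.0
```

Call:
{"api": "servo_tool", "payload": {
  "steps": [
    {"tx":0.7399,"ty":0.4561,"tz":0.1333,"ax":0,"ay":0,"az":-0.191},
    {"tx":0.7399,"ty":0.4561,"tz":0.1333,"ax":0,"ay":0,"az":-0.191},
    {"tx":0.7399,"ty":0.4561,"tz":0.1333,"ax":0,"ay":0,"az":-0.191},
    {"tx":0.7399,"ty":0.4561,"tz":0.1333,"ax":0,"ay":0,"az":-0.191},
    {"tx":0.7399,"ty":0.4561,"tz":0.1333,"ax":0,"ay":0,"az":-0.191}
  ],
  "hand": 30
}}

```text
time: 12.1
ee_pos: [460.1, 220.6, 228.7]
tcp_rot: [-3.14, -0.002, 2.798]
ft_force: [0.6, -0.5, -0.1]
finger_gap: 0.349
grasp_force: 0.0
```

Call:
{"api": "servo_tool", "payload": {
  "steps": [
    {"tx":0.2547,"ty":0.617,"tz":0.2,"ax":0,"ay":0,"az":-0.1087},
    {"tx":0.2547,"ty":0.617,"tz":0.2,"ax":0,"ay":0,"az":-0.1087},
    {"tx":0.2547,"ty":0.617,"tz":0.2,"ax":0,"ay":0,"az":-0.1087},
    {"tx":0.2547,"ty":0.617,"tz":0.2,"ax":0,"ay":0,"az":-0.1087},
    {"tx":0.2547,"ty":0.617,"tz":0.2,"ax":0,"ay":0,"az":-0.1087},
    {"tx":0.2547,"ty":0.617,"tz":0.2,"ax":0,"ay":0,"az":-0.1087}
  ]
}}

```text
time: 12.7
ee_pos: [456.3, 319.4, 200.8]
tcp_rot: [3.141, 0.001, 3.137]
ft_force: [0.7, 0.4, 1.1]
finger_gap: 0.35
grasp_force: 0.0
```

```bash
cat > mark.py <<'E'
from h import *
def marker(im,w,z=5,off=(0,0)):
    """white barrel: mask near the expected place, min-area rect, ends on the plane z"""
    c=proj(w,np.array([[455+off[0],352+off[1],5],[525,352,5],[385,352,5],[455,375,5],[455,325,5]])); x0,y0=np.floor(c.min(0)).astype(int)-5; x1,y1=np.ceil(c.max(0)).astype(int)+5
    x0,y0=max(x0,0),max(y0,0); m=np.zeros(im.shape[:2],np.uint8); m[y0:y1,x0:x1]=(im[y0:y1,x0:x1].min(2)>120)
    m=cv2.morphologyEx(m,cv2.MORPH_CLOSE,np.ones((15,15))); n,l,s,ce=cv2.connectedComponentsWithStats(m); k=1+s[1:,4].argmax()
    print("box",x0,x1,y0,y1,"blob",s[k],n-1)
    cnt=cv2.findContours((l==k).astype(np.uint8),0,1)[0][0]; (cx,cy),sz,an=cv2.minAreaRect(cnt); b=cv2.boxPoints(((cx,cy),sz,an))
    i=np.argsort([np.linalg.norm(b[j]-b[(j+1)%4]) for j in range(4)])[:2]; e=[(b[j]+b[(j+1)%4])/2 for j in i]
    print("size",np.round(sz,1)); return np.array(sorted(e,key=lambda p:p[1]))
E
python3 - <<'E'
from mark import *
im=shot('m1'); w=pickle.load(open("m1.pkl","rb")); e=marker(im,w); print(e.round(1), plane(w,e,5).round(1))
print(delta([455,320,200],[np.pi,0,np.pi],[455,352,110],[np.pi,0,np.pi]))
E
```

```text
12.7 [456.3 319.4 200.8] [3.1411e+00 1.1000e-03 3.1370e+00] [ 0.51  0.11  1.41 -0.    1.62 -1.06]
box 315 385 106 279 blob [ 350  125   14  139 1577] 1
size [ 12.6 138.1]
[[357.1 124.9]
 [354.5 263. ]] [[395.2 353.9   5. ]
 [515.1 355.2   5. ]]
(array([0.    , 0.2133, 0.6   ]), array([0., 0., 0.]))
```

Call:
{"api": "servo_tool", "payload": {
  "steps": [
    {"tx":0,"ty":0.2133,"tz":0.6,"ax":0,"ay":0,"az":0},
    {"tx":0,"ty":0.2133,"tz":0.6,"ax":0,"ay":0,"az":0},
    {"tx":0,"ty":0.2133,"tz":0.6,"ax":0,"ay":0,"az":0},
    {"tx":0,"ty":0.2133,"tz":0.6,"ax":0,"ay":0,"az":0},
    {"tx":0,"ty":0.2133,"tz":0.6,"ax":0,"ay":0,"az":0}
  ]
}}

```text
time: 13.25
ee_pos: [457.3, 352.8, 113.2]
tcp_rot: [3.139, 0.004, 3.14]
ft_force: [0.4, -0.5, 0.6]
finger_gap: 0.348
grasp_force: 0.0
```

```bash
python3 - <<'E'
from mark import *
im=shot('m2'); w=pickle.load(open("m2.pkl","rb")); e=marker(im,w); print(e.round(1), plane(w,e,5).round(1))
w1=pickle.load(open("m1.pkl","rb")); e1=np.array([[357.1,124.9],[354.5,263]])
for a,b in zip(e1,e):
    X=cv2.triangulatePoints(w1[2][:3],w[2][:3],cv2.undistortPoints(a.reshape(1,1,2),w1[0],w1[1])[0,0],cv2.undistortPoints(b.reshape(1,1,2).astype(float),w[0],w[1])[0,0])[:,0]; print("tri",(X[:3]/X[3]).round(1))
o=telemetry.observe(); print("tool axis at z=5 ground", proj(w,[[o['ee_pos'][0],o['ee_pos'][1],5]]).round(1))
E
```

```text
13.25 [457.3 352.8 113.2] [3.1391 0.0043 3.14  ] [ 0.56  0.2   1.48 -0.    1.46 -1.01]
box 266 354 110 329 blob [ 310  224   16   88 1247] 2
size [87. 15.]
[[317.5 224. ]
 [317.5 311. ]] [[451.8 354.9   5. ]
 [515.3 354.9   5. ]]
tri [384.5 343.1 205.1]
tri [514.2 354.9   7. ]
tool axis at z=5 ground [[314.5 232.3]]
```

Call:
{"api": "servo_tool", "payload": {
  "steps": [
    {"tx":0.014,"ty":0.014,"tz":0.3,"ax":0,"ay":0,"az":0},
    {"tx":0.014,"ty":0.014,"tz":0.6,"ax":0,"ay":0,"az":0},
    {"tx":0.014,"ty":0.014,"tz":0.675,"ax":0,"ay":0,"az":0},
    {"tx":0.014,"ty":0.014,"tz":0.675,"ax":0,"ay":0,"az":0},
    {"tx":0.014,"ty":0.014,"tz":0.675,"ax":0,"ay":0,"az":0},
    {"tx":0.014,"ty":0.014,"tz":0.675,"ax":0,"ay":0,"az":0}
  ]
}}

```text
time: 13.9
ee_pos: [455.8, 356.1, 12.5]
tcp_rot: [3.138, 0.005, 3.141]
ft_force: [0.2, -0.1, 0.9]
finger_gap: 0.352
grasp_force: 0.0
```

Call:
{"api": "servo_tool", "payload": {
  "steps": [
    {"tx":0,"ty":0,"tz":0,"ax":0,"ay":0,"az":0}
  ]
}}

```text
time: 14.0
ee_pos: [455.2, 355.8, 11.7]
tcp_rot: [3.139, 0.004, 3.141]
ft_force: [0.5, -0.5, 0.4]
finger_gap: 0.35
grasp_force: 0.0
```

Call:
{"api": "servo_tool", "payload": {
  "steps": [
    {"tx":0,"ty":-0.005,"tz":0.03,"ax":0,"ay":0,"az":0},
    {"tx":0,"ty":-0.005,"tz":0.063,"ax":0,"ay":0,"az":0},
    {"tx":0,"ty":-0.005,"tz":0.063,"ax":0,"ay":0,"az":0},
    {"tx":0,"ty":-0.005,"tz":0.063,"ax":0,"ay":0,"az":0}
  ]
}}

```text
time: 14.4
ee_pos: [453.8, 354.3, -0.3]
tcp_rot: [3.141, 0.001, 3.142]
ft_force: [0.7, 0.6, 1.3]
finger_gap: 0.35
grasp_force: 0.9
```

Call:
{"api": "servo_tool", "payload": {
  "steps": [
    {"tx":0,"ty":0,"tz":0,"ax":0,"ay":0,"az":0},
    {"tx":0,"ty":0,"tz":0,"ax":0,"ay":0,"az":0},
    {"tx":0,"ty":0,"tz":0,"ax":0,"ay":0,"az":0},
    {"tx":0,"ty":0,"tz":0,"ax":0,"ay":0,"az":0},
    {"tx":0,"ty":0,"tz":0,"ax":0,"ay":0,"az":0},
    {"tx":0,"ty":0,"tz":0,"ax":0,"ay":0,"az":0}
  ],
  "hand": 3,
  "newtons": 30
}}

```text
time: 15.0
ee_pos: [454.2, 354.3, 0.5]
tcp_rot: [3.141, 0.001, 3.141]
ft_force: [-0.4, -0.7, 6.2]
finger_gap: 0.102
grasp_force: 31.2
```

Marker gripped (31 N, about 10 mm). I'll lift it and carry it to above the fold.

```bash
python3 - <<'E'
from way import *
F=lambda h: face(q,np.array([[-25,1,8.+h]]))[0]
W=[([452.9,353.35,-.7],[np.pi,0,np.pi]),([452.9,353.35,145],[np.pi,0,np.pi]),([455,230,200],[np.pi,0,2.7]),([460,95,230],[np.pi,0,2.0]),([460,-45,240],Rh),(F(60),Rh),(F(20),Rh)]
for a,b in zip(W,W[1:]): print(b[0],*delta(*a,*b))
E
```

```text
[452.9, 353.35, 145] [ 0.      0.     -0.9713] [0. 0. 0.]
[455, 230, 200] [-0.014  -0.8223 -0.3667] [ 0.     -0.      0.1406]
[460, 95, 230] [-0.4148 -0.7994 -0.2   ] [-0.     -0.      0.2228]
[460, -45, 240] [-0.8487 -0.3884 -0.0667] [-0.1634 -0.0404  0.1508]
[ 459.5920316  -186.58961047  124.38972746] [-0.9426 -0.3422  0.6924] [0. 0. 0.]
[ 479.56102183 -187.7029071    89.74871131] [0.     0.     0.2667] [0. 0. 0.]
```

Call:
{"api": "servo_tool", "payload": {
  "steps": [
    {"tx":0,"ty":0,"tz":-0.1,"ax":0,"ay":0,"az":0},
    {"tx":0,"ty":0,"tz":-0.35,"ax":0,"ay":0,"az":0},
    {"tx":0,"ty":0,"tz":-0.65,"ax":0,"ay":0,"az":0},
    {"tx":0,"ty":0,"tz":-0.9,"ax":0,"ay":0,"az":0},
    {"tx":0,"ty":0,"tz":-0.9713,"ax":0,"ay":0,"az":0}
  ]
}}

```text
time: 15.5
ee_pos: [455.5, 355.5, 151.5]
tcp_rot: [3.136, 0.008, 3.141]
ft_force: [0.0, -0.0, 0.5]
finger_gap: 0.102
grasp_force: 29.3
```

Call:
{"api": "servo_tool", "payload": {
  "steps": [
    {"tx":-0.003,"ty":-0.2,"tz":-0.09,"ax":0,"ay":0,"az":0.035},
    {"tx":-0.007,"ty":-0.41,"tz":-0.18,"ax":0,"ay":0,"az":0.07},
    {"tx":-0.01,"ty":-0.62,"tz":-0.27,"ax":0,"ay":0,"az":0.105},
    {"tx":-0.014,"ty":-0.8223,"tz":-0.3667,"ax":0,"ay":0,"az":0.1406}
  ]
}}

```text
time: 15.9
ee_pos: [454.5, 229.3, 199.4]
tcp_rot: [-3.14, -0.002, 2.696]
ft_force: [0.0, -0.8, -0.4]
finger_gap: 0.105
grasp_force: 29.3
```

Call:
{"api": "servo_tool", "payload": {
  "steps": [
    {"tx":-0.08,"ty":-0.16,"tz":-0.04,"ax":0,"ay":0,"az":0.045},
    {"tx":-0.17,"ty":-0.32,"tz":-0.08,"ax":0,"ay":0,"az":0.09},
    {"tx":-0.25,"ty":-0.48,"tz":-0.12,"ax":0,"ay":0,"az":0.135},
    {"tx":-0.33,"ty":-0.64,"tz":-0.16,"ax":0,"ay":0,"az":0.18},
    {"tx":-0.4148,"ty":-0.7994,"tz":-0.2,"ax":0,"ay":0,"az":0.2228}
  ]
}}

```text
time: 16.4
ee_pos: [459.7, 94.6, 229.3]
tcp_rot: [-3.139, -0.001, 1.994]
ft_force: [0.4, -0.3, -0.3]
finger_gap: 0.108
grasp_force: 29.4
```

Call:
{"api": "servo_tool", "payload": {
  "steps": [
    {"tx":-0.17,"ty":-0.08,"tz":-0.014,"ax":-0.033,"ay":-0.008,"az":0.03},
    {"tx":-0.34,"ty":-0.16,"tz":-0.027,"ax":-0.065,"ay":-0.016,"az":0.06},
    {"tx":-0.51,"ty":-0.23,"tz":-0.04,"ax":-0.098,"ay":-0.024,"az":0.09},
    {"tx":-0.68,"ty":-0.31,"tz":-0.054,"ax":-0.131,"ay":-0.032,"az":0.12},
    {"tx":-0.8487,"ty":-0.3884,"tz":-0.0667,"ax":-0.1634,"ay":-0.0404,"az":0.1508},
    {"tx":-0.8487,"ty":-0.3884,"tz":-0.0667,"ax":-0.1634,"ay":-0.0404,"az":0.1508},
    {"tx":-0.8487,"ty":-0.3884,"tz":-0.0667,"ax":-0.1634,"ay":-0.0404,"az":0.1508}
  ]
}}

```text
time: 17.1
ee_pos: [459.6, -44.4, 239.1]
tcp_rot: [2.62, -0.001, 1.514]
ft_force: [0.6, 0.4, 0.0]
finger_gap: 0.109
grasp_force: 29.4
```

Call:
{"api": "servo_tool", "payload": {
  "steps": [
    {"tx":-0.2,"ty":-0.07,"tz":0.14,"ax":0,"ay":0,"az":0},
    {"tx":-0.4,"ty":-0.14,"tz":0.28,"ax":0,"ay":0,"az":0},
    {"tx":-0.6,"ty":-0.21,"tz":0.42,"ax":0,"ay":0,"az":0},
    {"tx":-0.8,"ty":-0.28,"tz":0.56,"ax":0,"ay":0,"az":0},
    {"tx":-0.9426,"ty":-0.3422,"tz":0.6924,"ax":0,"ay":0,"az":0},
    {"tx":-0.9426,"ty":-0.3422,"tz":0.6924,"ax":0,"ay":0,"az":0},
    {"tx":-0.9426,"ty":-0.3422,"tz":0.6924,"ax":0,"ay":0,"az":0},
    {"tx":-0.9426,"ty":-0.3422,"tz":0.6924,"ax":0,"ay":0,"az":0}
  ]
}}

```text
time: 17.9
ee_pos: [461.3, -185.0, 125.9]
tcp_rot: [2.616, 0.0, 1.517]
ft_force: [0.6, 0.3, 0.7]
finger_gap: 0.104
grasp_force: 29.4
```

```bash
cat > chk2.py <<'E'
from way import *
import sys
h=float(sys.argv[1]); o=telemetry.observe(); t=face(q,np.array([[-25,1,8+h]]))[0]
print(o["time"],"dev face axes",Rf.inv().apply(rpy([0,0,q[2]]).inv().apply(o["ee_pos"]-t)).round(1),"rot",np.degrees((rpy(Rh).inv()*rpy(o["tcp_rot"])).as_rotvec()).round(2),o["ft_force"].round(1))
E
python3 - <<'E'
exec(open("chk2.py").read().replace("float(sys.argv[1])","60"))
im=shot('p1'); w=pickle.load(open("p1.pkl","rb")); g=cv2.cvtColor(im,cv2.COLOR_RGB2GRAY)
T=rpy(o["tcp_rot"]); P=np.array([[-60,0,-4.5],[-1,0,-4.5],[58,0,-4.5]]); print("pen pred",proj(w,T.apply(P)+o["ee_pos"]).round(1))
for s in (5,2.5): print("lip top inner/outer, fold at y=70", proj(w,face(q,np.array([[-54+s,70,32],[-60+s,70,32],[-54+s,70,6],[60+s,70,6.]]))).round(1).tolist())
c=proj(w,face(q,np.array([[-49,70,6]])))[0].astype(int); print(c, g[c[1],max(0,c[0]-80):c[0]+40:2].tolist())
E
```

```text
17.9 dev face axes [2.2 1.6 0.5] rot [-0.09  0.05 -0.11] [0.6 0.3 0.7]
17.9 [ 461.3 -185.   125.9] [2.6163e+00 3.0000e-04 1.5172e+00] [-0.7  -0.31  2.03  0.36  1.02 -0.77]
pen pred [[315.2 445.6]
 [315.3 326. ]
 [315.4 174.8]]
lip top inner/outer, fold at y=70 [[254.0, 135.1], [240.0, 135.0], [261.4, 130.1], [495.8, 129.8]]
lip top inner/outer, fold at y=70 [[248.2, 135.0], [234.1, 135.0], [256.2, 130.0], [490.6, 129.9]]
[261 130] [17, 22, 48, 66, 77, 88, 94, 92, 93, 60, 55, 55, 57, 56, 55, 57, 71, 110, 121, 132, 133, 134, 133, 133, 134, 135, 135, 136, 134, 128, 172, 180, 186, 189, 188, 152, 129, 129, 130, 169, 190, 185, 185, 187, 187, 187, 188, 194, 192, 190, 193, 195, 194, 192, 190, 191, 188, 191, 192, 195]
```

Call:
{"api": "servo_tool", "payload": {
  "steps": [
    {"tx":-0.005,"ty":-0.006,"tz":0.1,"ax":0,"ay":0,"az":0},
    {"tx":-0.005,"ty":-0.006,"tz":0.2,"ax":0,"ay":0,"az":0},
    {"tx":-0.005,"ty":-0.006,"tz":0.2667,"ax":0,"ay":0,"az":0},
    {"tx":-0.005,"ty":-0.006,"tz":0.2667,"ax":0,"ay":0,"az":0},
    {"tx":-0.005,"ty":-0.006,"tz":0.2667,"ax":0,"ay":0,"az":0}
  ]
}}

```text
time: 18.45
ee_pos: [479.6, -187.3, 90.1]
tcp_rot: [2.617, 0.0, 1.516]
ft_force: [0.8, 0.0, 0.9]
finger_gap: 0.104
grasp_force: 29.4
```

```bash
python3 - <<'E'
exec(open("chk2.py").read().replace("float(sys.argv[1])","20"))
im=shot('p2'); w=pickle.load(open("p2.pkl","rb")); g=cv2.cvtColor(im,cv2.COLOR_RGB2GRAY)
p=proj(w,rpy(o["tcp_rot"]).apply([[58,0,-4.5]])+o["ee_pos"])[0]; print("pen end pred",p.round(1)); x,y=map(int,p)
print(cv2.resize(g[y-40:y+40,x-48:x+48],(16,16),interpolation=cv2.INTER_AREA))
E
```

```text
18.45 dev face axes [0.2 0.4 0.2] rot [-0.05  0.02 -0.05] [0.8 0.  0.9]
18.45 [ 479.6 -187.3   90.1] [2.6172e+00 1.0000e-04 1.5160e+00] [-0.67 -0.23  2.04  0.37  0.92 -0.78]
pen end pred [315.4 174.8]
[[169 169 172 169 168 172 172 171 170 179 178 175 176 181 180 180]
 [168 170 172 169 169 172 171 171 170 179 178 175 176 181 180 180]
 [168 170 173 170 169 172 172 171 170 179 178 174 176 181 180 180]
 [115 117 118 157 169 172 172 171 170 179 178 174 176 181 180 180]
 [104 105 106 154 169 172 172 170 170 179 178 174 177 181 180 180]
 [104 105 106 147 168 172 172 171 169 178 178 174 176 181 180 180]
 [104 105 106 143 169 172 172 170 169 178 178 174 176 181 180 180]
 [104 105 106 141 169 172 172 170 169 178 178 174 176 181 180 180]
 [104 105 106 132 170 150 100  89  93 128 175 174 176 181 180 180]
 [104 105 106 132 170 114 118 146 165 166 167 174 176 181 180 179]
 [103 105 106 125 169 115 131 167 197 184 170 173 176 181 180 179]
 [104 105 106 121 169 116 131 167 196 184 170 173 176 181 180 179]
 [104 105 105 119 169 118 131 167 194 183 171 173 177 181 180 179]
 [104 105 106 110 169 118 131 167 196 184 171 173 177 181 180 178]
 [103 105 105 110 169 118 130 167 197 186 171 173 177 180 180 178]
 [103 105 105 106 166 121 131 168 198 186 171 173 177 180 180 178]]
```

Call:
{"api": "servo_tool", "payload": {
  "steps": [
    {"tx":-0.002,"ty":0,"tz":0.05,"ax":0,"ay":0,"az":0},
    {"tx":-0.002,"ty":0,"tz":0.1,"ax":0,"ay":0,"az":0},
    {"tx":-0.002,"ty":0,"tz":0.13,"ax":0,"ay":0,"az":0},
    {"tx":-0.002,"ty":0,"tz":0.135,"ax":0,"ay":0,"az":0},
    {"tx":-0.002,"ty":0,"tz":0.135,"ax":0,"ay":0,"az":0},
    {"tx":-0.002,"ty":0,"tz":0.135,"ax":0,"ay":0,"az":0}
  ]
}}

```text
time: 19.1
ee_pos: [489.4, -188.6, 71.9]
tcp_rot: [2.618, -0.0, 1.515]
ft_force: [1.2, -0.1, -0.7]
finger_gap: 0.106
grasp_force: 29.4
```

```bash
python3 chk2.py 0
```

```text
19.1 dev face axes [-0.4 -0.4 -0.4] rot [-0.01 -0.    0.02] [ 1.2 -0.1 -0.7]
```

Position is within half a millimetre and free of contact. I'll open a little and wait, then withdraw slowly.

Call:
{"api": "servo_tool", "payload": {
  "steps": [
    {"tx":0,"ty":0,"tz":0,"ax":0,"ay":0,"az":0},
    {"tx":0,"ty":0,"tz":0,"ax":0,"ay":0,"az":0},
    {"tx":0,"ty":0,"tz":0,"ax":0,"ay":0,"az":0},
    {"tx":0,"ty":0,"tz":0,"ax":0,"ay":0,"az":0}
  ],
  "hand": 16
}}

```text
time: 19.5
ee_pos: [489.4, -188.6, 72.0]
tcp_rot: [2.618, -0.0, 1.515]
ft_force: [0.1, 0.5, -0.4]
finger_gap: 0.184
grasp_force: 0.0
```

Call:
{"api": "servo_tool", "payload": {
  "steps": [
    {"tx":0,"ty":0,"tz":-0.03,"ax":0,"ay":0,"az":0},
    {"tx":0,"ty":0,"tz":-0.06,"ax":0,"ay":0,"az":0},
    {"tx":0,"ty":0,"tz":-0.09,"ax":0,"ay":0,"az":0},
    {"tx":0,"ty":0,"tz":-0.12,"ax":0,"ay":0,"az":0},
    {"tx":0,"ty":0,"tz":-0.2,"ax":0,"ay":0,"az":0},
    {"tx":0,"ty":0,"tz":-0.4,"ax":0,"ay":0,"az":0},
    {"tx":0,"ty":0,"tz":-0.6,"ax":0,"ay":0,"az":0},
    {"tx":0,"ty":0,"tz":-0.8,"ax":0,"ay":0,"az":0},
    {"tx":0,"ty":0,"tz":-0.8,"ax":0,"ay":0,"az":0},
    {"tx":0,"ty":0,"tz":-0.8,"ax":0,"ay":0,"az":0}
  ]
}}

```text
time: 20.5
ee_pos: [429.4, -185.6, 177.0]
tcp_rot: [2.616, 0.002, 1.514]
ft_force: [0.7, 0.5, 0.2]
finger_gap: 0.185
grasp_force: 0.0
```

```bash
python3 - <<'E'
from way import *
im=shot('f1'); w=pickle.load(open("f1.pkl","rb")); g=cv2.cvtColor(im,cv2.COLOR_RGB2GRAY)
F=lambda P: face(q,np.array(P,float))
# rectify the plate at pen-axis height: 2 px/mm, x: s -75..75, rows y +90..-90
s=[-75,75,75,-75]; y=[90,90,-90,-90]
src=proj(w,F([[a,b,11] for a,b in zip(s,y)])).astype(np.float32); H=cv2.getPerspectiveTransform(src,np.float32([[0,0],[300,0],[300,360],[0,360]]))
r=cv2.warpPerspective(g,H,(300,360)); cv2.imwrite("pics/rect.png",r)
print("cols s=-65..-5 step 3; rows y 85..-85 step 8"); 
for yy in range(84,-86,-7): print(yy,[int(r[int((90-yy)*2)-1:int((90-yy)*2)+2,int((ss+75)*2):int((ss+75)*2)+3].mean()) for ss in range(-65,-4,3)])
t=eyes.grab_frame("top"); c=info("top"); p=proj(c,F([[-44,59,11],[-44,-59,11]])); print(p.round(1)); x,yq=map(int,p.mean(0)); print(cv2.cvtColor(t,cv2.COLOR_RGB2GRAY)[yq-6:yq+7,x-32:x+34:3])
E
```

```text
20.5 [ 429.4 -185.6  177. ] [2.6159e+00 1.6000e-03 1.5141e+00] [-0.76 -0.42  2.    0.36  1.17 -0.78]
cols s=-65..-5 step 3; rows y 85..-85 step 8
84 [142, 213, 231, 231, 232, 232, 232, 233, 234, 234, 234, 234, 235, 235, 236, 236, 235, 236, 236, 236, 238]
77 [61, 105, 228, 229, 232, 232, 231, 233, 232, 232, 232, 232, 235, 237, 237, 235, 235, 236, 236, 237, 237]
70 [153, 155, 148, 213, 180, 201, 213, 214, 216, 218, 216, 217, 216, 216, 221, 221, 217, 221, 221, 221, 222]
63 [153, 154, 149, 213, 187, 200, 212, 214, 216, 219, 215, 218, 216, 216, 221, 221, 217, 221, 221, 221, 222]
56 [154, 153, 147, 214, 186, 124, 206, 231, 209, 218, 215, 217, 216, 216, 220, 221, 217, 221, 220, 220, 221]
49 [152, 153, 148, 201, 189, 147, 199, 234, 212, 218, 216, 217, 217, 216, 219, 221, 216, 222, 220, 220, 221]
42 [152, 153, 149, 216, 191, 135, 201, 235, 213, 219, 215, 217, 216, 216, 218, 220, 216, 221, 220, 220, 220]
35 [150, 152, 147, 216, 178, 127, 201, 235, 213, 218, 214, 216, 216, 214, 218, 220, 215, 221, 220, 220, 220]
28 [153, 154, 150, 217, 194, 142, 203, 235, 214, 217, 214, 215, 215, 214, 216, 219,
[... 2262 characters left out ...]
9 223 218 218 206 216 212 233
  235 236 249 224]
 [204 250 227 235 255 255 255 255 254 208  84 250 249 250 249 249 247 245
  233 235 248 216]
 [207 250 208 223 250 239 241 247 249 217 126 249 255 254 250 255 255 255
  232 235 249 194]
 [210 253 177 192 186 215 217 224 221 188 130 234 237 235 233 225 244 248
  228 230 250 178]
 [214 255 169 187 183 193 194 196 193 189 182 199 196 196 206 197 174 175
  194 192 251 167]
 [216 167 170 186 188 189 190 192 194 195 195 192 191 188 190 190 181 180
  185 183 250 162]
 [222 100 218 233 225 216 212 181 182 177 173 191 190 189 188 187 187 187
  185 184 233 168]
 [229 134 228 242 241 239 240 238 239 241 246 251 250 249 239 238 235 224
  212 207 136 168]]
```

The marker lies along the fold, parallel to it, at s about -50 to -41 mm. It starts near y = +58 mm, and the top view puts its middle within about 1 mm of centre. The robot is clear, so I'm handing in.

```bash
python3 -c "
from plant import ticket
print(ticket.close_job())"
```

```text
the job is handed in; nothing more can be done
None
```

The plate hangs flat against the board on both pegs with its lip at the low edge, and the white marker lies centred in the fold; I handed the job in at about 21 s with the robot clear and the red marker and bottle untouched.

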